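Pry open the sample box and store a vial

ROBOT

A 7-joint arm with a two-finger parallel gripper is mounted at the origin on the work surface. World frame = base frame: x ahead of the robot, y to its left, z up, the work surface at z = 0. Lengths are in mm, angles in rad, forces in N, time in s.
With the tool pointing down it reaches from about 400 to 750 mm from the base axis. Payload 19.5 kg.
Tool frame: the origin (TCP) lies on the centre line of the jaws, within the pads' length; the fingertips stand 8 mm ahead of it and the grasp point (between the pads) lies 11 mm behind it; z points along the fingers, y is the line along which they close (so a half turn about z gives the same grasp; the last joint's range is limited). The gripper opens to 85 mm and grips with 20 to 120 N. Pads are 22 mm wide; open, the fingers measure 114 mm over their backs; the gripper's body (76 mm by 85 mm) begins 54 mm behind the grasp point. The pads swing forward as they close: fully open they stand 13 mm farther back than shut.
Start: joints at [1.186, 0.707, -0.028, 1.485, 0.022, 0.951, -0.075], TCP at [193.264, -541.521, 239.268] pointing down, gripper open.
Joint ranges: [-2.71, 2.71], [-0.32, 2.16], [-1.57, 1.52], [0, 2.45], [-1.46, 4.6], [0, 2.02], [-2.83, 2.83]. Speed limits (rad/s): [1.89, 1.89, 2.57, 2.57, 3.01, 3.01, 3.01].

INTERFACE

Orientations are given as [roll, pitch, yaw] about the fixed x, y, z axes, in that order (R = Rz(yaw) Ry(pitch) Rx(roll)).
In Python, from rig import robot gives the robot as it stands.
- The arm moves only by the tool apply_moves, never from a script. Its argument "moves" is a list of rows, each an object of numbers: "x", "y", "z": the shift along the tool's x, y, z in mm; "spin": the turn about the tool's z in rad. In form: [{"x": .., "y": .., "z": .., "spin": ..}, ...]. A call has exactly 10 rows; each row shifts and turns the commanded pose from where the row before left it, along the tool's axes as they then stand; what a row does not reach is not made up. A row lasts 1/12 s, in which the tool goes at most 41.7 mm and 7.16 degrees, less where a joint would pass 70% of its speed; a pose out of reach is approached as far as the arm can. A call with a gripper value outside its range is refused whole. "hand" is the opening, from 0 (shut) to 1 (fully open), set as the call begins (left out, the last holds). The fingers move at their own pace and stop on an object; "squeeze" is the grip in N (left out, the last holds). Time passes only in rows, so rows that do not move let the fingers close, or fill a call up. It gives the time, the measured TCP pose, the force, the opening and the grip force at its end, in the units of the state.
- robot.state(): the state, without advancing time (a new reading comes with each control period).
- robot.camera(name): name is "scene" or "top" or "wrist"; returns a dict with "image" (400x640x3 uint8, red, green, blue), "fx", "fy", "cx", "cy" (pixels), "extrinsics" (4x4, takes a point from world to camera coordinates). Camera axes: x right, y down, z forward; pixel columns grow to the right and rows downward; lengths in mm; the calibration is good to about 2 mm. A picture is of the moment at which its call begins. There is no depth.
- robot.job_done(): hands the job in; it is judged then, once.
The state is a dict: "time": time; "joint_pos": joint angles; "qvel": joint speeds; "joint_efforts": joint torques, N m; "ee_pos": TCP position; "ee_rot": TCP orientation; "force": force on the tool from outside, world axes, zero at the start; "wrist_torque": the same for the moment, N m; "grip_width": opening from 0.0 (shut) to 1.0 (fully open); "grasp_force": force on a finger pad.
Only numpy, scipy, OpenCV 4.12 (cv2) and the standard library are available. Lean on these libraries where they do the work, as an engineer would, in place of code of your own. Each camera call takes 0.05 s, during which the arm holds its last target. There are 200 camera calls.

TASK

Use the steel spatula to pry open the low metal sample box: work the blade into the notch under the lid's front edge and swing the lid up and back past upright, so that it stays open; only the spatula may touch the lid. Lay the spatula back down flat on the desk, clear of the box, then put the capped vial that stands on the desk upright into the box's empty pocket. Leave everything else where it is.

Things in the scene. Friction and masses are not known exactly. Their poses are not given: they have to be found in the camera images.
- box: Steel sample box, fixed to the desk, 110 (its x) x 160 (its y) x 50 mm high without lid, walls and floor 5 mm. Origin: centre of its underside. Its front with the notch looks to its -x; the hinge runs along the top of its +x side. Inside, a white block, its top 25 mm above the desk, has two square pockets 35 x 35 mm, 20 mm deep, centred at (0, -34) and (0, +34) mm
- notch (a point): Middle of the pry notch in the box's front wall, on its outer face: an opening 44 mm wide (along the box's y) and 10 mm high, from 40 mm to 50 mm above the desk, between the wall's sill and the underside of the closed lid. It goes through the 5 mm wall; behind it is free space between the pockets. Axes as the box
- hinge (a point): Middle of the lid's hinge line, which runs along the box's y at the level of the lid's underside (50 mm above the desk), 55 mm in the box's +x from its centre. Axes as the box
- lid: Flat aluminium lid, 110 x 160 x 6 mm, 0.15 kg, without a handle, flush with the box's outer faces; its underside rests on the walls. Origin on the hinge line at the lid's underside; closed, the lid extends 110 mm to its own -x. Only the spatula may touch it
- lid_angle (a joint): Lid angle in rad: 0 closed (the start), 1.57 upright, stop at 1.95. Stiff friction hinge (about 0.25 N m): the lid stays where it is left; some 4 N lifts it at its front edge
- spatula: Flat-bladed steel spatula lying on the desk, about 0.075 kg, 200 mm long, black handle 110 x 18 mm wide x 20 mm high, blade 90 mm long, 16 mm wide, 2.5 mm thick, at half the handle's height (10 mm above the desk). Origin: underside of the handle's front end, where the blade begins; +x towards the blade's tip, z up
- spatula_tip (a point): End of the spatula's blade, 90 mm in +x from the spatula's origin and 10 mm above its underside. Axes as the spatula
- spatula_grip (a point): Point inside the handle near the centre of mass, 22 mm behind the blade's start, 10 mm above the underside; 18 mm wide there along its y. Axes as the spatula
- vial: Capped clear plastic vial with a white cap, diameter 22 mm, 38 mm high, 20 g, standing on the desk outside the box. Origin: centre of its underside, z up
- stored_vial: Identical vial already standing in one pocket of the box (leave it). Origin: centre of its underside
- pad: Fixed round cork pad, diameter 28 mm, 2 mm thick, at the centre of the empty pocket's floor: the vial goes on it. Origin: centre of its underside, 5 mm above the desk. A box wall stands 41 mm from it along the box's y: inside the box open the fingers only part way
- rule: Loose steel rule 150 x 25 x 2 mm lying on the desk, bystander
- pot: Open round steel pot, diameter 90 mm, 60 mm high, bystander
- tub: White tub with a lid, diameter 72 mm, 75 mm high, bystander
- tube_rack: White rack with capped tubes, 60 x 150 mm, 86 mm high, bystander
- pen: Blue pen, 10 mm thick, 140 mm long, lying near the notebook, bystander
Not all that is in view belongs to the job. Leave any pink or turquoise look-alike of the vial alone. Of the things that look like the spatula, the smaller one is meant.

How it is judged (in metres and radians):
On the way, in this order (a step that is already met when the one before it is completed fails the run):
1. the spatula, in contact with the lid, has pried it up from closed (more than 0.12 rad, below 1.2 rad) (value of joint lid_angle between 0.12 and 1.2 rad and contact force between spatula and lid above 0.2 N), for 0.05 s.
2. the lid is swung up past upright (more than 1.57 rad) (value of joint lid_angle above 1.57 rad), for 0.2 s.
At the end, for the whole second after the job is handed in: Lid open past upright (over 1.57 rad); vial upright (within 0.2 rad), at rest on the floor of the once empty pocket (within 12 mm of the pad's centre, underside under 12 mm above the desk); spatula at rest on the desk (tip and grip point under 20 mm), not touching the box (value of joint lid_angle above 1.57 rad and horizontal distance between vial and pad below 0.012 m and height (world z) of vial below 0.012 m and angle between vial's own z axis and vertical below 0.2 rad and linear speed of each of vial, spatula below 0.02 m/s and height (world z) of each of spatula_tip, spatula_grip below 0.02 m and contact force between spatula and box below 0.1 N).
It fails at once if the robot itself touches the lid (over 1 N) (contact force between any of the fingers, the arm and lid above 1 N).
It fails at once if the stored vial leaves its pocket or falls over (distance of stored_vial from where it was at the start of the episode above 0.025 m or angle between stored_vial's own z axis and vertical above 0.7 rad).
It fails at once if a bystander (rule, pot, tub, tube rack or pen) is moved more than 30 mm (distance of any of rule, pot, tub, tube_rack, pen from where it was at the start of the episode above 0.03 m).
It also fails if it takes over 58 s, if anything falls off the work surface, if the arm or the gripper's body presses on something with over 40 N, if the wrist force passes 120 N, or if a joint passes its speed limit or range.

## Working session

There is one attempt and no reset: what is moved stays moved. The work goes in short steps, Python scripts to look and compute and a tool call to move; the robot and the scene stay as the last step left them, time stands still between calls to the robot, and variables do not carry over. Pictures are saved under pics/ and viewed, at most 10 in all, crops included, and the job is handed in when it is done.

Besides the shell and the picture viewer there is one more tool, called as name([rows], argument=value, ...), one row to a line, values as JSON. apply_moves: Moves the arm, as the interface text tells. Its arguments: {"type":"object","properties":{"moves":{"type":"array"},"hand":{"type":"number"},"squeeze":{"type":"number"}},"required":["moves"]}

```bash
ls; mkdir -p pics; python3 - <<'E'
from rig import robot
import cv2,pickle
d={}
for n in("scene","top"):
    c=robot.camera(n);d[n]=c
    cv2.imwrite(f"pics/{n}0.png",c["image"][:,:,::-1]);print(n,c["fx"],c["fy"],c["cx"],c["cy"],c["extrinsics"])
pickle.dump(d,open("c0.pkl","wb"));print(robot.state())
E
```

```text
pics
scene 367.97361512687144 367.97361512687144 324.58554413828926 203.22466913712734 [[ 2.72480600e-01  9.61907972e-01 -2.20765931e-02 -9.28072623e+01]
 [ 4.87166803e-01 -1.57713829e-01 -8.58949855e-01 -1.83619605e+02]
 [-8.29712498e-01  2.23292189e-01 -5.11583590e-01  1.35894548e+03]
 [ 0.00000000e+00  0.00000000e+00  0.00000000e+00  1.00000000e+00]]
top 397.63755223835756 397.63755223835756 324.8615570526979 193.87018685212524 [[ 2.83024904e-02 -9.99489609e-01 -1.48151797e-02 -3.81390399e+01]
 [-9.82276673e-01 -2.50616924e-02 -1.85753731e-01  5.05237627e+02]
 [ 1.85287631e-01  1.98098986e-02 -9.82484637e-01  1.07582364e+03]
 [ 0.00000000e+00  0.00000000e+00  0.00000000e+00  1.00000000e+00]]
{'time': 0.1, 'joint_pos': array([ 1.18630304,  0.70702795, -0.02762078,  1.48493619,  0.02200594,
        0.95090437, -0.07547565]), 'qvel': array([-3.95228481e-04, -1.64025893e-03, -1.08214872e-03, -8.94287037e-04,
        8.73395557e-04,  6.65433179e-05, -2.64422620e-04]), 'joint_efforts': array([ 3.33567637e-03, -8.84297848e+01,  1.23730313e+00, -2.36457646e+01,
        1.71565561e-02,  4.96191293e-03,  2.95800862e-05]), 'ee_pos': array([ 193.19456079, -541.33541364,  238.88531384]), 'ee_rot': array([-3.14061993e+00,  3.15472802e-05,  3.42822968e-01]), 'force': array([-0.18162108,  0.11870118,  0.75910249]), 'wrist_torque': array([0.0006413 , 0.04451835, 0.05760595]), 'grasp_force': 0.0, 'grip_width': 0.9960428645764242}
```

View pics/top0.png

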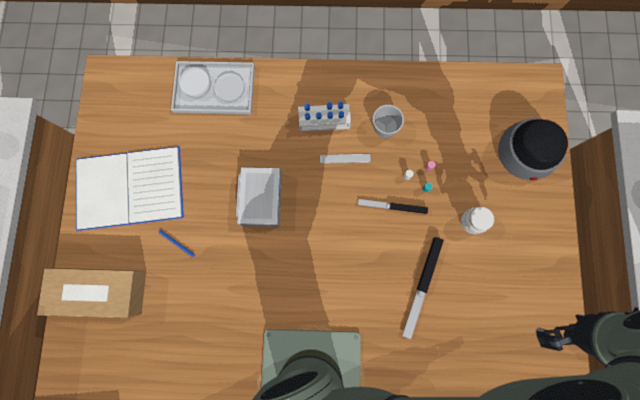

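View pics/scene0.png

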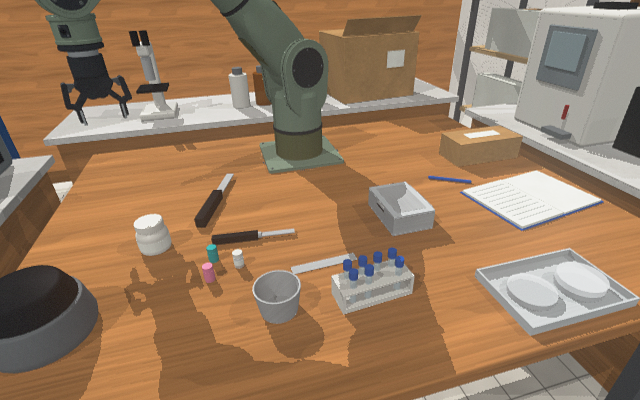

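The top view shows the box at about (258,196), the small spatula from its tip (358,203) to its handle end (428,210), the white vial at (409,174), the tub at (478,220) and the rule at (345,159). The big look-alike spatula is at (423,288). I'll zoom in on the box, spatula and vial.

```bash
python3 - <<'E'
import cv2,numpy as np
a=cv2.imread("pics/top0.png");b=cv2.imread("pics/scene0.png")
A=cv2.resize(a[145:245,225:305],None,fx=5,fy=5,interpolation=2)
B=cv2.resize(b[170:245,355:445],None,fx=4.4,fy=4.4,interpolation=2)
C=cv2.resize(a[150:220,350:500],None,fx=4,fy=3,interpolation=2)
im=np.zeros((590,800,3),np.uint8)
A=A[:380];im[:380,:400]=A;B=B[:330];im[:330,404:404+396]=B[:,:396];im[382:590,:600]=C[:208]
cv2.imwrite("pics/crop0.png",im)
E
```

```text
(no output)
```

View pics/crop0.png

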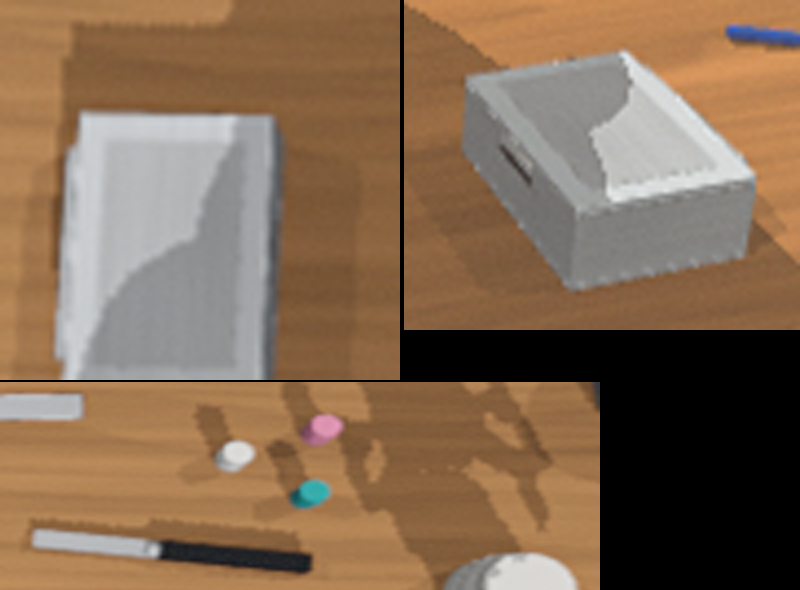

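The notch is in the wall facing world -y, towards the spatula, whose blade points to +y. Next I'll measure everything.

```bash
cat > lib.py <<'E'
import numpy as np,cv2
def ray(c,uv):
    E=c["extrinsics"];R=E[:3,:3];o=-R.T@E[:3,3]
    d=R.T@np.array([(uv[0]-c["cx"])/c["fx"],(uv[1]-c["cy"])/c["fy"],1]);return o,d
def onz(c,uv,z):
    o,d=ray(c,uv);return o+d*(z-o[2])/d[2]
def tri(c1,p1,c2,p2):
    A=[];b=[]
    for c,p in((c1,p1),(c2,p2)):
        o,d=ray(c,p);d=d/np.linalg.norm(d);M=np.eye(3)-np.outer(d,d);A.append(M);b.append(M@o)
    return np.linalg.lstsq(np.vstack(A),np.hstack(b),rcond=None)[0]
def proj(c,P):
    q=c["extrinsics"][:3,:3]@P+c["extrinsics"][:3,3];return np.array([c["cx"]+c["fx"]*q[0]/q[2],c["cy"]+c["fy"]*q[1]/q[2]])
def blob(mask,box):
    u0,v0,u1,v1=box;m=np.zeros_like(mask);m[v0:v1,u0:u1]=mask[v0:v1,u0:u1]
    n,l,s,ce=cv2.connectedComponentsWithStats(m.astype(np.uint8));k=1+np.argmax(s[1:,4]);return l==k,ce[k],s[k]
E
python3 - <<'E'
from lib import *;import pickle
d=pickle.load(open("c0.pkl","rb"));t=d["top"];s=d["scene"]
np.set_printoptions(precision=1,suppress=True)
H=cv2.cvtColor(t["image"],cv2.COLOR_RGB2HSV);Hs=cv2.cvtColor(s["image"],cv2.COLOR_RGB2HSV)
gray=H[...,1]<70
def rect(m):
    c=max(cv2.findContours(m.astype(np.uint8),0,1)[0],key=cv2.contourArea);return cv2.minAreaRect(c)
m,ce,st=blob(gray&(H[...,2]>90),(225,150,300,240));print("box",ce,st,cv2.boxPoints(rect(m)))
for r in range(166,230,6):
    print(r,[(int(x.min()),int(x.max())) for x in [np.where(m[r])[0]] if len(x)], t["image"][r,232:286:1].mean(1).astype(int) if r in(178,214) else "")
dark=(H[...,2]<70)
m,ce,st=blob(dark&(H[...,1]<120),(380,195,435,220));r=rect(m);print("handle",ce,st,r)
for p in cv2.boxPoints(r):print(onz(t,p,18))
m,ce,st=blob(gray&(H[...,2]>110),(350,192,392,215));r=rect(m);print("blade",ce,st,r)
for p in cv2.boxPoints(r):print(onz(t,p,11))
m,ce,st=blob((H[...,1]<40)&(H[...,2]>200),(398,162,420,186));print("cap",ce,st,onz(t,ce,36))
ms,ces,sts=blob((Hs[...,1]<40)&(Hs[...,2]>170),(230,245,250,275));print("caps",ces,sts,onz(s,ces,33),tri(t,ce,s,ces))
# manual lid corners
for n,c,uv in(("TL",t,(241,167.5)),("TR",t,(279.6,168.2)),("s1",s,(369.5,187)),("s2",s,(405,171.5)),("s3",s,(434,210)),("s4",s,(394.5,218))):print(n,onz(c,uv,56))
E
```

```text
box [258.4 196.1] [ 236  167   46   59 2484] [[235.2 224.7]
 [237.4 166.4]
 [281.4 168. ]
 [279.2 226.4]]
166 [] 
172 [(240, 281)] 
178 [(238, 281)] [126 121 119 115  94  89 158 186 199 203 203 204 204 197 183 182 183 185
 184 184 186 185 185 184 183 180 183 184 182 182 180 180 180 182 182 182
 161 141 141 145 143 151 159 164 163 163 164 130  95  91  89  92  93  90]
184 [(238, 280)] 
190 [(237, 279)] 
196 [(237, 280)] 
202 [(237, 280)] 
208 [(236, 279)] 
214 [(236, 279)] [123 123 119 123 170 176 190 202 204 203 181 153 144 142 144 148 146 146
 146 147 147 145 145 147 147 149 146 147 150 151 146 148 146 148 146 146
 147 146 146 150 162 168 167 168 173 131  92  98  97  96  95  95  96  96]
220 [(237, 279)] 
226 [] 
handle [408.6 207.9] [390 203  38  11 229] ((408.3231506347656, 207.9154052734375), (37.582523345947266, 6.2017364501953125), 7.125016689300537)
[ 473.1 -210.1   18. ]
[ 491.  -212.3   18. ]
[ 480.2 -319.    18. ]
[ 462.4 -316.5   18. ]
blade [373.4 203.5] [358 199  32  10 204] ((373.5, 203.50003051757812), (31.628856658935547, 6.325770854949951), 7.125016689300537)
[ 483.4 -119.    11. ]
[ 502. -121.   11.]
[ 492.7 -212.    11. ]
[ 474.3 -209.7   11. ]
cap [409.1 173.1] [406 170   7   7  39] [ 574.9 -264.5   36. ]
caps [236.6 252.3] [232 250  10   6  46] [ 570.5 -265.6   33. ] [ 574.9 -265.    36.1]
TL [574.6 216.1  56. ]
TR [575.3 105.9  56. ]
s1 [419.1 106.7  56. ]
s2 [362.  241.5  56. ]
s3 [578.1 211.6  56. ]
s4 [581.5 105.1  56. ]
```

```bash
cat >> lib.py <<'E'
from scipy.spatial.transform import Rotation as Ro
def go(state,target,yaw=None,n=10):
    """print shift rows (tool axes) from measured pose to target"""
    p=np.array(state["ee_pos"]);R=Ro.from_euler("xyz",state["ee_rot"]).as_matrix()
    y0=np.arctan2(R[1,0],R[0,0]);dy=0 if yaw is None else (yaw-y0+np.pi)%(2*np.pi)-np.pi
    D=(np.array(target,float)-p)/n
    print("pos",p.round(1),"yaw",round(y0,3),"total tool",(R.T@(D*n)).round(1),"spin",round(-dy,3))
    if yaw is None:return
    for i in range(n):
        a=y0+dy*i/n;c,s=np.cos(a),np.sin(a)
        print([round(float(v),1) for v in (c*D[0]+s*D[1],s*D[0]-c*D[1],-D[2])],round(-dy/n,3))
E
python3 - <<'E'
from lib import *;import pickle
np.set_printoptions(precision=2,suppress=True)
d=pickle.load(open("c0.pkl","rb"));t=d["top"];s=d["scene"]
g=t["image"].astype(float).mean(2)
def cross(line,i0,i1,thr):  # last crossing below thr from i0 to i1
    st=1 if i1>i0 else -1
    for i in range(i0,i1,st):
        if (line[i]-thr)*(line[i+st]-thr)<=0: return i+st*(line[i]-thr)/(line[i]-line[i+st])
R=np.array([onz(t,(cross(g[r],270,290,140),r),56) for r in range(174,222,4)])
print("front edge",R[:,:2]);f=np.polyfit(R[:,0],R[:,1],1);print("dy/dx",f[0],"at 497:",np.polyval(f,497))
H=cv2.cvtColor(t["image"],cv2.COLOR_RGB2HSV)[...,1].astype(float)
for r0,r1 in((175,160),(215,235)):
    P=np.array([onz(t,(c,cross(H[:,c],r0,r1,60)),56) for c in range(246,276,5)]);print("side",P[:,:2])
Hh=cv2.cvtColor(t["image"],cv2.COLOR_RGB2HSV)
for n,lo,hi in(("pink",150,179),("turq",80,100)):
    m,ce,st=blob((Hh[...,0]>=lo)&(Hh[...,0]<=hi)&(Hh[...,1]>60),(415,155,440,200));print(n,onz(t,ce,30))
from rig import robot
go(robot.state(),[480.5,-231,100],np.deg2rad(83.8),12)
E
```

```text
front edge [[558.33 107.04]
 [546.71 107.03]
 [535.13 107.16]
 [523.57 108.07]
 [511.65 125.24]
 [500.66 107.24]
 [489.28 106.06]
 [477.9  106.98]
 [466.58 107.19]
 [455.3  107.18]
 [444.07 107.25]
 [432.91 106.17]]
dy/dx 0.020161556240494042 at 497: 108.58689776021828
side [[576.79 201.9 ]
 [576.98 187.62]
 [576.32 173.3 ]
 [576.54 159.04]
 [576.84 144.79]
 [577.   130.53]]
side [[410.51 191.03]
 [410.38 177.13]
 [410.42 163.24]
 [410.91 149.38]
 [410.83 135.5 ]
 [411.32 121.66]]
pink [ 601.07 -326.25   30.  ]
turq [ 536.85 -316.53   30.  ]
pos [ 193.2 -541.3  238.9] yaw 0.343 total tool [ 374.9 -195.6  139.1] spin -1.12
[31.2, -16.3, 11.6] -0.093
[32.6, -13.3, 11.6] -0.093
[33.7, -10.2, 11.6] -0.093
[34.5, -7.0, 11.6] -0.093
[35.0, -3.8, 11.6] -0.093
[35.2, -0.5, 11.6] -0.093
[35.1, 2.8, 11.6] -0.093
[34.7, 6.0, 11.6] -0.093
[34.0, 9.2, 11.6] -0.093
[33.0, 12.4, 11.6] -0.093
[31.7, 15.4, 11.6] -0.093
[30.1, 18.3, 11.6] -0.093
```

The box's yaw is about 90°, with its front edge at y≈107 and its centre at about (497,162). The measured sizes agree with the given ones, so I'll move above the spatula.

apply_moves([
  {"x": 31, "y": -16, "z": 12, "spin": -0.093},
  {"x": 33, "y": -13, "z": 12, "spin": -0.093},
  {"x": 34, "y": -10, "z": 12, "spin": -0.093},
  {"x": 34.5, "y": -7, "z": 12, "spin": -0.093},
  {"x": 35, "y": -4, "z": 12, "spin": -0.093},
  {"x": 35, "y": -0.5, "z": 12, "spin": -0.093},
  {"x": 35, "y": 3, "z": 12, "spin": -0.093},
  {"x": 35, "y": 6, "z": 12, "spin": -0.093},
  {"x": 34, "y": 9, "z": 11, "spin": -0.093},
  {"x": 33, "y": 12, "z": 11, "spin": -0.093},
], hand=1, squeeze=100)

```text
time: 0.93
ee_pos: [434.0, -282.1, 120.6]
ee_rot: [-3.141, -0.0, 1.277]
force: [-0.1, -1.4, 0.4]
grip_width: 1.0
grasp_force: 0.0
```

```bash
python3 - <<'E'
from lib import *
from rig import robot
go(robot.state(),[480.5,-231,70],np.deg2rad(83.8),6)
E
```

```text
pos [ 434.  -282.1  120.6] yaw 1.277 total tool [62.4 29.8 50.6] spin -0.185
[10.4, 5.0, 8.4] -0.031
[10.2, 5.3, 8.4] -0.031
[10.1, 5.6, 8.4] -0.031
[9.9, 5.9, 8.4] -0.031
[9.7, 6.2, 8.4] -0.031
[9.5, 6.5, 8.4] -0.031
```

apply_moves([
  {"x": 10.4, "y": 5, "z": 8, "spin": -0.031},
  {"x": 10.2, "y": 5.3, "z": 8, "spin": -0.031},
  {"x": 10, "y": 5.6, "z": 8, "spin": -0.031},
  {"x": 10, "y": 6, "z": 8, "spin": -0.031},
  {"x": 10, "y": 6, "z": 8, "spin": -0.031},
  {"x": 9.5, "y": 6.5, "z": 8, "spin": -0.031},
  {},
  {},
  {},
  {},
])

```text
schema error: expected keys x, y, z, spin
```

```bash
python3 - <<'E'
from lib import *
from rig import robot
import pickle
go(robot.state(),[480.5,-231,10],np.deg2rad(83.8),1)
c=robot.camera("wrist");pickle.dump(c,open("w1.pkl","wb"));cv2.imwrite("pics/w1.png",c["image"][:,:,::-1])
g=c["image"].mean(2);print(proj(c,np.array([480.5,-231,15])),proj(c,np.array([482,-211,10])),proj(c,np.array([492.7,-120,10])))
E
```

```text
pos [ 434.  -282.1  120.6] yaw 1.277 total tool [ 62.4  29.8 110.6] spin -0.185
[62.4, 29.8, 110.6] -0.185
[358.58793905 132.13345992] [353.3805315  106.80577373] [335.09866029 -26.55661101]
```

View pics/w1.png

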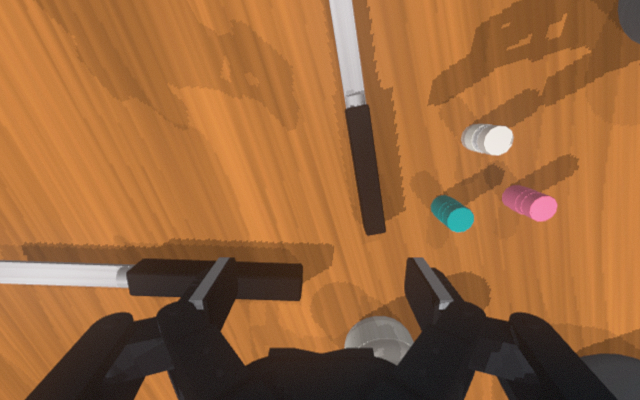

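The wrist view shows the handle's front end at (358,104), about 3 mm from the prediction, so the measurement holds. I'll go on with the full rows.

apply_moves([
  {"x": 10.4, "y": 5, "z": 8, "spin": -0.031},
  {"x": 10.2, "y": 5.3, "z": 8, "spin": -0.031},
  {"x": 10, "y": 5.6, "z": 8, "spin": -0.031},
  {"x": 10, "y": 6, "z": 8, "spin": -0.031},
  {"x": 10, "y": 6.5, "z": 8, "spin": -0.031},
  {"x": 9.5, "y": 7, "z": 8, "spin": -0.031},
  {"x": 0, "y": 0, "z": 10, "spin": 0},
  {"x": 0, "y": 0, "z": 10, "spin": 0},
  {"x": 0, "y": 0, "z": 0, "spin": 0},
  {"x": 0, "y": 0, "z": 0, "spin": 0},
])

```text
time: 1.82
ee_pos: [480.2, -233.1, 52.8]
ee_rot: [-3.14, 0.0, 1.458]
force: [0.6, -0.9, 0.2]
grip_width: 1.003
grasp_force: 0.0
```

```bash
python3 - <<'E'
from lib import *
from rig import robot
go(robot.state(),[481.5,-231,10],np.deg2rad(83.8),1)
E
```

```text
pos [ 480.2 -233.1   52.8] yaw 1.458 total tool [ 2.2  1.1 42.8] spin -0.005
[2.2, 1.0, 42.8] -0.005
```

apply_moves([
  {"x": 1, "y": 1, "z": 10, "spin": 0},
  {"x": 1, "y": 0, "z": 10, "spin": 0},
  {"x": 0, "y": 0, "z": 10, "spin": 0},
  {"x": 0, "y": 0, "z": 8, "spin": 0},
  {"x": 0, "y": 0, "z": 4.5, "spin": 0},
  {"x": 0, "y": 0, "z": 0, "spin": 0},
  {"x": 0, "y": 0, "z": 0, "spin": 0},
  {"x": 0, "y": 0, "z": 0, "spin": 0},
  {"x": 0, "y": 0, "z": 0, "spin": 0},
  {"x": 0, "y": 0, "z": 0, "spin": 0},
])

```text
time: 2.65
ee_pos: [482.2, -230.9, 11.1]
ee_rot: [3.141, 0.0, 1.459]
force: [-0.1, 0.8, 0.0]
grip_width: 0.999
grasp_force: 0.0
```

apply_moves([
  {"x": 0, "y": 0, "z": 0, "spin": 0},
  {"x": 0, "y": 0, "z": 0, "spin": 0},
  {"x": 0, "y": 0, "z": 0, "spin": 0},
  {"x": 0, "y": 0, "z": 0, "spin": 0},
  {"x": 0, "y": 0, "z": 0, "spin": 0},
  {"x": 0, "y": 0, "z": 0, "spin": 0},
  {"x": 0, "y": 0, "z": 0, "spin": 0},
  {"x": 0, "y": 0, "z": 0, "spin": 0},
  {"x": 0, "y": 0, "z": 0, "spin": 0},
  {"x": 0, "y": 0, "z": 0, "spin": 0},
], hand=0, squeeze=100)

```text
time: 3.48
ee_pos: [482.1, -230.8, 11.2]
ee_rot: [3.141, 0.0, 1.459]
force: [-1.4, 1.4, 9.2]
grip_width: 0.191
grasp_force: 98.9
```

apply_moves([
  {"x": 0, "y": 0, "z": -10, "spin": 0},
  {"x": 0, "y": 0, "z": -13, "spin": 0},
  {"x": 10, "y": 0, "z": -12, "spin": -0.02},
  {"x": 28, "y": 0, "z": 0, "spin": -0.03},
  {"x": 32, "y": 0, "z": 0, "spin": -0.03},
  {"x": 32, "y": 0, "z": 0, "spin": -0.032},
  {"x": 32, "y": 0, "z": 0, "spin": 0},
  {"x": 28, "y": 0, "z": 0, "spin": 0},
  {"x": 15, "y": 0, "z": 0, "spin": 0},
  {"x": 0, "y": 0, "z": 0, "spin": 0},
])

```text
time: 4.32
ee_pos: [488.9, -49.4, 46.5]
ee_rot: [3.141, -0.002, 1.577]
force: [0.1, 0.7, -0.5]
grip_width: 0.182
grasp_force: 97.8
```

```bash
python3 - <<'E'
from lib import *
from rig import robot
import pickle
go(robot.state(),[497,-27,46],np.pi/2,1)
d={n:robot.camera(n) for n in("wrist","scene","top")};pickle.dump(d,open("c2.pkl","wb"))
for n in d:print(n,[proj(d[n],np.array(p)).round(1) for p in((497,80,45.),(497,107,45),(497,-10,45))])
w=d["wrist"]["image"][:,:,::-1];s=cv2.resize(d["scene"]["image"][150:270,240:440,::-1],None,fx=4,fy=4,interpolation=2)[:480,:640]
t=cv2.resize(d["top"]["image"][150:230,220:380,::-1],None,fx=4,fy=4,interpolation=2)
cv2.imwrite("pics/w2.png",cv2.resize(np.vstack([w[:300],t]),(640,600)));cv2.imwrite("pics/s2.png",s)
E
```

```text
pos [488.9 -49.4  46.5] yaw 1.577 total tool [22.3  8.2  0.6] spin 0.006
[22.3, 8.2, 0.5] 0.006
wrist [array([345.1, -23.8]), array([ 347.3, -110.2]), array([339.4, 193.7])]
scene [array([370.9, 206.1]), array([380.7, 204.4]), array([337.4, 211.8])]
top [array([287.9, 196.2]), array([278.4, 196. ]), array([319.6, 197. ])]
```

View pics/w2.png

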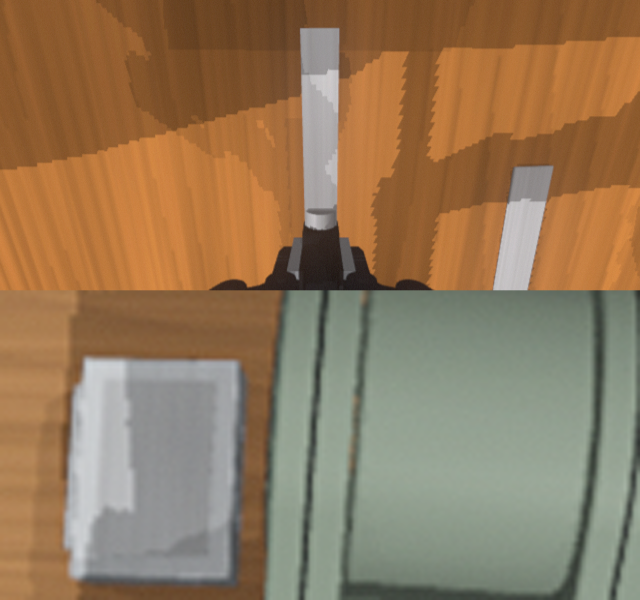

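View pics/s2.png

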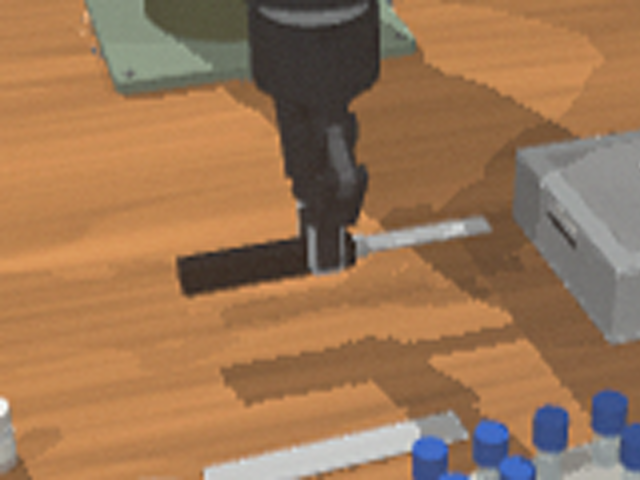

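The wrist view has the blade tip at about (320,29) and the scene view at about (362.5,205.7). The notch is at about (380,206) in the scene view. I'll triangulate both.

```bash
python3 - <<'E'
from lib import *
import pickle
np.set_printoptions(precision=1,suppress=True)
d=pickle.load(open("c2.pkl","rb"));w=d["wrist"];s=d["scene"]
T=tri(w,(320,29),s,(362.5,205.7));print("tip",T,proj(w,T),proj(s,T),"at z=45:",onz(w,(320,29),45))
print("blade start",onz(w,(320,217),45))
# notch: dark pixels on front wall plane y=107
g=s["image"].astype(float).mean(2)
m,ce,st=blob(g<70,(370,195,392,215));print(ce,st)
v,u=np.where(m)
def ony(c,uv,y):
    o,dd=ray(c,uv);return o+dd*(y-o[1])/dd[1]
P=np.array([ony(s,p,107) for p in zip(u,v)]);print("notch x",P[:,0].min(),P[:,0].max(),"z",P[:,2].min(),P[:,2].max(),ony(s,ce,107))
E
```

```text
tip [487.   61.3  43.9] [319.8  30. ] [362.6 205.7] at z=45: [487.1  61.4  45. ]
blade start [487.5 -22.3  45. ]
[379.2 205.8] [378 204   4   5   6]
notch x 480.25947561072803 500.06181324202646 z 33.75209694678841 37.28977446799098 [488.1 107.   35.5]
```

apply_moves([
  {"x": 0, "y": 3, "z": 0, "spin": 0.006},
  {"x": 5, "y": 3, "z": 0, "spin": 0},
  {"x": 10, "y": 3, "z": 0, "spin": 0},
  {"x": 10, "y": 0, "z": 0, "spin": 0},
  {"x": 5, "y": 0, "z": 0, "spin": 0},
  {"x": 0, "y": 0, "z": 0, "spin": 0},
  {"x": 0, "y": 0, "z": 0, "spin": 0},
  {"x": 0, "y": 0, "z": 0, "spin": 0},
  {"x": 0, "y": 0, "z": 0, "spin": 0},
  {"x": 0, "y": 0, "z": 0, "spin": 0},
])

```text
time: 5.3
ee_pos: [497.9, -24.4, 45.8]
ee_rot: [-3.141, 0.0, 1.564]
force: [0.2, -0.8, -0.6]
grip_width: 0.184
grasp_force: 97.8
```

```bash
python3 - <<'E'
from lib import *
from rig import robot
import pickle
s=robot.state();print(s["ee_pos"],s["ee_rot"],s["force"])
d={n:robot.camera(n) for n in("wrist","scene")};pickle.dump(d,open("c3.pkl","wb"))
w=d["wrist"]["image"][:300,160:480,::-1];s=cv2.resize(d["scene"]["image"][180:230,345:425,::-1],None,fx=6,fy=6,interpolation=2)
print(proj(d["scene"],np.array([497,107,40.])),proj(d["scene"],np.array([497,107,50.])),proj(d["scene"],np.array([475,107,45.])),proj(d["scene"],np.array([519,107,45.])))
im=np.zeros((300,800,3),np.uint8);im[:,:480]=s;im[:,480:]=w;cv2.imwrite("pics/s3.png",im)
E
```

```text
[497.87226944 -24.4189257   45.7916981 ] [-3.14146839e+00  7.89961467e-05  1.56429478e+00] [ 0.18354966 -0.76498799 -0.63688064]
[380.61652822 206.04019661] [380.83391751 202.7103908 ] [377.37959994 200.27407014] [384.20169417 208.64681742]
```

View pics/s3.png

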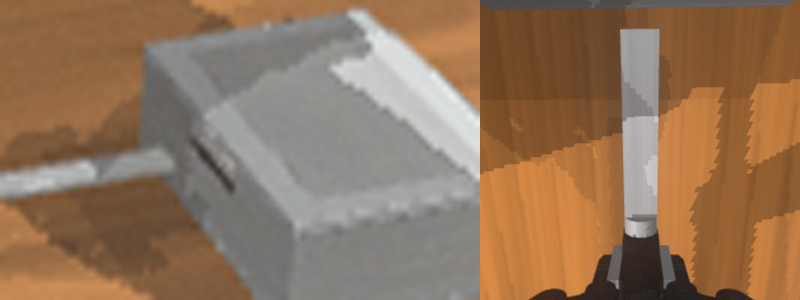

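The blade tip is at about (172,160) in the crop. The notch's dark slot spans (192,138) to (233,188), which is in line and at the right level. Inserting.

apply_moves([
  {"x": 4, "y": 0, "z": 0, "spin": 0},
  {"x": 6, "y": 0, "z": 0, "spin": 0},
  {"x": 6, "y": 0, "z": 0, "spin": 0},
  {"x": 6, "y": 0, "z": 0, "spin": 0},
  {"x": 6, "y": 0, "z": 0, "spin": 0},
  {"x": 6, "y": 0, "z": 0, "spin": 0},
  {"x": 6, "y": 0, "z": 0, "spin": 0},
  {"x": 4, "y": 0, "z": 0, "spin": 0},
  {"x": 0, "y": 0, "z": 0, "spin": 0},
  {"x": 0, "y": 0, "z": 0, "spin": 0},
])

```text
time: 6.23
ee_pos: [498.2, 20.0, 45.8]
ee_rot: [-3.142, 0.0, 1.565]
force: [-1.4, -0.4, -1.4]
grip_width: 0.184
grasp_force: 97.8
```

apply_moves([
  {"x": 0, "y": 0, "z": -4, "spin": 0},
  {"x": 0, "y": 0, "z": -4.3, "spin": 0},
  {"x": 0, "y": 0, "z": -4.3, "spin": 0},
  {"x": 0.5, "y": 0, "z": -4.3, "spin": 0},
  {"x": 0.8, "y": 0, "z": -4.2, "spin": 0},
  {"x": 1, "y": 0, "z": -4.2, "spin": 0},
  {"x": 1.2, "y": 0, "z": -4, "spin": 0},
  {"x": 1.4, "y": 0, "z": -4, "spin": 0},
  {"x": 0, "y": 0, "z": 0, "spin": 0},
  {"x": 0, "y": 0, "z": 0, "spin": 0},
])

```text
time: 7.07
ee_pos: [498.4, 24.9, 79.3]
ee_rot: [3.141, -0.0, 1.565]
force: [-0.2, -0.9, -1.9]
grip_width: 0.181
grasp_force: 98.1
```

```bash
python3 - <<'E'
from lib import *
from rig import robot
import pickle
d={n:robot.camera(n) for n in("wrist","scene")};pickle.dump(d,open("c4.pkl","wb"))
w=d["wrist"]["image"][:300,160:480,::-1];s=cv2.resize(d["scene"]["image"][150:230,325:445,::-1],None,fx=4,fy=4,interpolation=2)
im=np.zeros((320,800,3),np.uint8);im[:,:480]=s;im[:300,480:]=w;cv2.imwrite("pics/s4.png",im)
E
```

```text
(no output)
```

View pics/s4.png

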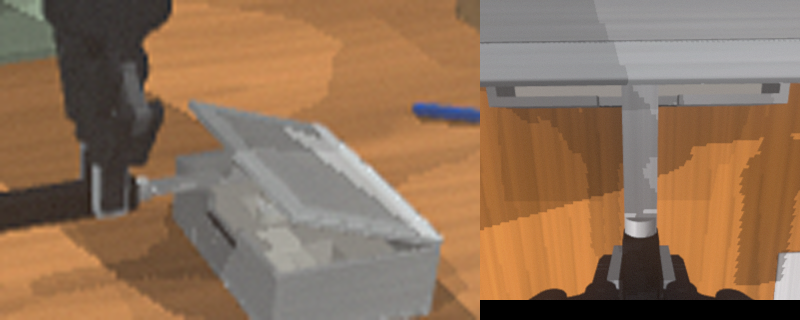

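The lid is prying up, the blade is under it, and the fingers are well clear. I'll continue along the arc.

apply_moves([
  {"x": 2, "y": 0, "z": -4.8, "spin": 0},
  {"x": 2.2, "y": 0, "z": -4.7, "spin": 0},
  {"x": 2.4, "y": 0, "z": -4.5, "spin": 0},
  {"x": 2.7, "y": 0, "z": -4.4, "spin": 0},
  {"x": 3, "y": 0, "z": -4.2, "spin": 0},
  {"x": 3.2, "y": 0, "z": -4, "spin": 0},
  {"x": 3.4, "y": 0, "z": -3.9, "spin": 0},
  {"x": 3.7, "y": 0, "z": -3.6, "spin": 0},
  {"x": 3.9, "y": 0, "z": -3.4, "spin": 0},
  {"x": 4.1, "y": 0, "z": -3.2, "spin": 0},
])

```text
time: 8.0
ee_pos: [498.3, 55.9, 120.2]
ee_rot: [-3.141, -0.0, 1.565]
force: [-1.3, -3.7, -1.1]
grip_width: 0.186
grasp_force: 98.2
```

apply_moves([
  {"x": 4.3, "y": 0, "z": -2.9, "spin": 0},
  {"x": 4.4, "y": 0, "z": -2.7, "spin": 0},
  {"x": 4.6, "y": 0, "z": -2.4, "spin": 0},
  {"x": 4.7, "y": 0, "z": -2.1, "spin": 0},
  {"x": 4.8, "y": 0, "z": -1.8, "spin": 0},
  {"x": 5, "y": 0, "z": -1.5, "spin": 0},
  {"x": 5, "y": 0, "z": -1.2, "spin": 0},
  {"x": 5, "y": 0, "z": -0.9, "spin": 0},
  {"x": 5, "y": 0, "z": -0.6, "spin": 0},
  {"x": 5, "y": 0, "z": -0.3, "spin": 0},
])

```text
time: 8.83
ee_pos: [498.7, 103.8, 136.3]
ee_rot: [-3.142, -0.0, 1.565]
force: [-3.0, -2.8, -0.9]
grip_width: 0.177
grasp_force: 98.4
```

apply_moves([
  {"x": 5, "y": 0, "z": 0, "spin": 0},
  {"x": 5, "y": 0, "z": 0, "spin": 0},
  {"x": 5, "y": 0, "z": 0, "spin": 0},
  {"x": 4, "y": 0, "z": 0, "spin": 0},
  {"x": 4, "y": 0, "z": 0, "spin": 0},
  {"x": 0, "y": 0, "z": 0, "spin": 0},
  {"x": 0, "y": 0, "z": 0, "spin": 0},
  {"x": 0, "y": 0, "z": 0, "spin": 0},
  {"x": 0, "y": 0, "z": 0, "spin": 0},
  {"x": 0, "y": 0, "z": 0, "spin": 0},
])

```text
time: 9.67
ee_pos: [498.9, 126.2, 136.3]
ee_rot: [3.141, -0.0, 1.565]
force: [0.9, 0.8, -0.4]
grip_width: 0.183
grasp_force: 98.4
```

```bash
python3 - <<'E'
from lib import *
from rig import robot
import pickle
d={n:robot.camera(n) for n in("wrist","scene")};pickle.dump(d,open("c5.pkl","wb"))
w=d["wrist"]["image"][:300,160:480,::-1];s=cv2.resize(d["scene"]["image"][130:230,325:445,::-1],None,fx=4,fy=4,interpolation=2)
im=np.zeros((400,800,3),np.uint8);im[:,:480]=s;im[:300,480:]=w;cv2.imwrite("pics/s5.png",im)
print([proj(d["scene"],np.array(p)).round(1) for p in((497,217,50.),(497,217,160),(577,217,160),(417,217,160),(577,250,155))])
E
```

```text
[array([419.6, 196.1]), array([424.4, 157.6]), array([441.7, 171. ]), array([409.5, 146.1]), array([454.1, 171. ])]
```

View pics/s5.png

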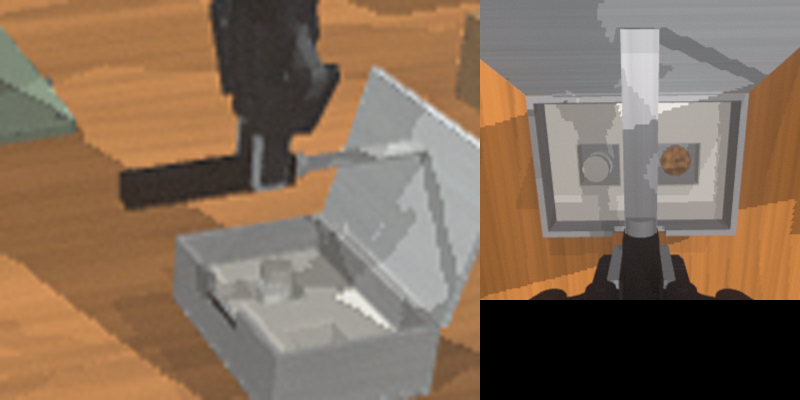

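The lid is well past upright. The cork pad shows in the +x pocket, at (356,160) in the full wrist image, and the stored vial stands in the other one. I'll retract and lay the spatula down in front of the box, clear of it.

apply_moves([
  {"x": -15, "y": 0, "z": 0, "spin": 0},
  {"x": -25, "y": 0, "z": 0, "spin": 0},
  {"x": -30, "y": 0, "z": 0, "spin": 0},
  {"x": -30, "y": 0, "z": 0, "spin": 0},
  {"x": -30, "y": 0, "z": 0, "spin": 0},
  {"x": -30, "y": 0, "z": 0, "spin": 0},
  {"x": -25, "y": 0, "z": 10, "spin": 0},
  {"x": -15, "y": 0, "z": 15, "spin": 0},
  {"x": 0, "y": 0, "z": 20, "spin": 0},
  {"x": 0, "y": 0, "z": 20, "spin": 0},
])

```text
time: 10.6
ee_pos: [497.7, -75.0, 70.7]
ee_rot: [3.141, 0.0, 1.563]
force: [0.0, 0.6, -0.6]
grip_width: 0.182
grasp_force: 98.4
```

apply_moves([
  {"x": 0, "y": 0, "z": 15, "spin": 0},
  {"x": 0, "y": 0, "z": 10, "spin": 0},
  {"x": 0, "y": 0, "z": 8, "spin": 0},
  {"x": 0, "y": 0, "z": 5, "spin": 0},
  {"x": 0, "y": 0, "z": 4, "spin": 0},
  {"x": 0, "y": 0, "z": 0, "spin": 0},
  {"x": 0, "y": 0, "z": 0, "spin": 0},
  {"x": 0, "y": 0, "z": 0, "spin": 0},
  {"x": 0, "y": 0, "z": 0, "spin": 0},
  {"x": 0, "y": 0, "z": 0, "spin": 0},
])

```text
time: 11.43
ee_pos: [497.8, -73.8, 29.5]
ee_rot: [3.141, -0.0, 1.565]
force: [0.3, -0.6, -0.5]
grip_width: 0.185
grasp_force: 98.4
```

```bash
python3 - <<'E'
from lib import *
import pickle
np.set_printoptions(precision=1,suppress=True)
d=pickle.load(open("c5.pkl","rb"));w=d["wrist"]
H=cv2.cvtColor(w["image"],cv2.COLOR_RGB2HSV)
m,ce,st=blob((H[...,1]>80),(335,140,380,182));print("pad",ce,st,onz(w,ce,7))
for n,uv in(("pocketTL",(338,144)),("TR",(379,144)),("BL",(338,184)),("BR",(379,184))):print(n,onz(w,uv,25))
for n,uv in(("wallTL",(207,96)),("TR",(428,94)),("BL",(223,236)),("BR",(416,235))):print(n,onz(w,uv,50))
E
```

```text
pad [355.3 160.5] [341 146  30  29 655] [530.  162.1   7. ]
pocketTL [512.8 178.8  25. ]
TR [547.3 178.6  25. ]
BL [513.2 144.3  25. ]
BR [549.2 144.1  25. ]
wallTL [416.6 215.8  50. ]
TR [575.7 216.1  50. ]
BL [416.3 106.4  50. ]
BR [577.2 106.3  50. ]
```

The pad is at (530.5,161.7), which agrees with the box geometry. Lowering the spatula.

apply_moves([
  {"x": 0, "y": 0, "z": 5, "spin": 0},
  {"x": 0, "y": 0, "z": 4, "spin": 0},
  {"x": 0, "y": 0, "z": 3, "spin": 0},
  {"x": 0, "y": 0, "z": 2, "spin": 0},
  {"x": 0, "y": 0, "z": 1.5, "spin": 0},
  {"x": 0, "y": 0, "z": 1.5, "spin": 0},
  {"x": 0, "y": 0, "z": 0, "spin": 0},
  {"x": 0, "y": 0, "z": 0, "spin": 0},
  {"x": 0, "y": 0, "z": 0, "spin": 0},
  {"x": 0, "y": 0, "z": 0, "spin": 0},
])

```text
time: 12.27
ee_pos: [497.7, -73.8, 12.3]
ee_rot: [3.141, -0.0, 1.565]
force: [-0.4, -0.2, -0.9]
grip_width: 0.184
grasp_force: 98.4
```

apply_moves([
  {"x": 0, "y": 0, "z": 1, "spin": 0},
  {"x": 0, "y": 0, "z": 0, "spin": 0},
  {"x": 0, "y": 0, "z": 0, "spin": 0},
  {"x": 0, "y": 0, "z": 0, "spin": 0},
  {"x": 0, "y": 0, "z": 0, "spin": 0},
  {"x": 0, "y": 0, "z": 0, "spin": 0},
  {"x": 0, "y": 0, "z": 0, "spin": 0},
  {"x": 0, "y": 0, "z": 0, "spin": 0},
  {"x": 0, "y": 0, "z": 0, "spin": 0},
  {"x": 0, "y": 0, "z": 0, "spin": 0},
])

```text
time: 13.1
ee_pos: [497.6, -73.7, 11.2]
ee_rot: [-3.142, -0.0, 1.565]
force: [0.4, 0.4, -1.7]
grip_width: 0.179
grasp_force: 98.5
```

apply_moves([
  {"x": 0, "y": 0, "z": 0, "spin": 0},
  {"x": 0, "y": 0, "z": 0, "spin": 0},
  {"x": 0, "y": 0, "z": 0, "spin": 0},
  {"x": 0, "y": 0, "z": 0, "spin": 0},
  {"x": 0, "y": 0, "z": 0, "spin": 0},
  {"x": 0, "y": 0, "z": -5, "spin": 0},
  {"x": 0, "y": 0, "z": -15, "spin": 0},
  {"x": 0, "y": 0, "z": -20, "spin": 0},
  {"x": 0, "y": 0, "z": -25, "spin": 0},
  {"x": 0, "y": 0, "z": -25, "spin": 0},
], hand=0.6)

```text
time: 13.93
ee_pos: [497.3, -73.7, 102.4]
ee_rot: [-3.141, -0.0, 1.565]
force: [0.2, 0.5, -1.1]
grip_width: 0.597
grasp_force: 0.0
```

```bash
python3 - <<'E'
from lib import *
from rig import robot
go(robot.state(),[575,-265,90],np.pi,10)
c=robot.camera("wrist");cv2.imwrite("pics/w6.png",c["image"][:,:,::-1])
E
```

```text
pos [497.3 -73.7 102.4] yaw 1.565 total tool [-190.9   78.8   12.4] spin -1.577
[-19.1, 7.9, 1.2] -0.158
[-20.1, 4.8, 1.2] -0.158
[-20.6, 1.6, 1.2] -0.158
[-20.6, -1.7, 1.2] -0.158
[-20.1, -4.9, 1.2] -0.158
[-19.0, -8.0, 1.2] -0.158
[-17.6, -10.9, 1.2] -0.158
[-15.6, -13.5, 1.2] -0.158
[-13.3, -15.8, 1.2] -0.158
[-10.7, -17.7, 1.2] -0.158
```

View pics/w6.png

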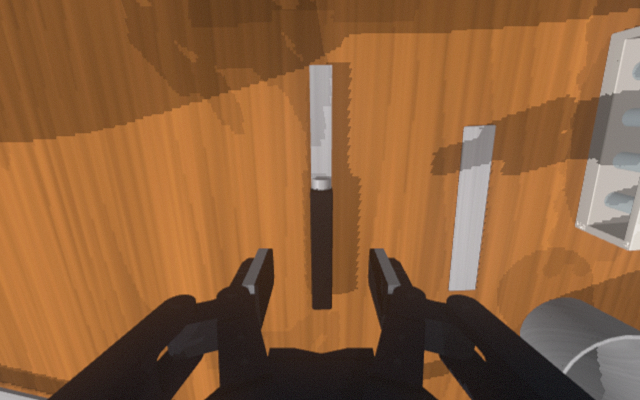

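The spatula lies flat, with its tip at (320,66) in the image. It and the rule are undisturbed. I'll move to the vial with the fingers part open, keeping yaw at 90°.

apply_moves([
  {"x": -12, "y": 5, "z": 0, "spin": 0},
  {"x": -22, "y": 9, "z": 0, "spin": 0},
  {"x": -25, "y": 10, "z": 0, "spin": 0},
  {"x": -30, "y": 12, "z": 0, "spin": 0},
  {"x": -30, "y": 13, "z": 0, "spin": 0},
  {"x": -30, "y": 13, "z": 0, "spin": 0},
  {"x": -25, "y": 10, "z": 0, "spin": 0},
  {"x": -16, "y": 6, "z": 0, "spin": 0},
  {"x": 0, "y": 0, "z": 0, "spin": 0},
  {"x": 0, "y": 0, "z": 0, "spin": 0},
], hand=0.55)

```text
time: 14.82
ee_pos: [574.2, -264.8, 101.1]
ee_rot: [-3.141, -0.0, 1.564]
force: [0.2, 0.3, -0.6]
grip_width: 0.546
grasp_force: 0.0
```

```bash
python3 - <<'E'
from lib import *
from rig import robot
np.set_printoptions(precision=1,suppress=True)
st=robot.state();c=robot.camera("wrist");H=cv2.cvtColor(c["image"],cv2.COLOR_RGB2HSV)
p=proj(c,np.array([575,-265,38.]));print("pred cap",p)
u,v=p.astype(int);m,ce,s=blob((H[...,1]<50)&(H[...,2]>150),(max(u-50,0),max(v-50,0),u+50,v+50));print(ce,s,onz(c,ce,36))
go(st,[575,-265,30],None)
E
```

```text
pred cap [323.1 223.5]
[322.2 220.7] [309 200  29  37 694] [ 574.3 -263.5   36. ]
pos [ 574.2 -264.8  101.1] yaw 1.564 total tool [-0.2  0.8 71.1] spin 0
```

apply_moves([
  {"x": 0.5, "y": 0, "z": 10, "spin": 0},
  {"x": 0, "y": 0, "z": 15, "spin": 0},
  {"x": 0, "y": 0, "z": 15, "spin": 0},
  {"x": 0, "y": 0, "z": 12, "spin": 0},
  {"x": 0, "y": 0, "z": 10, "spin": 0},
  {"x": 0, "y": 0, "z": 6, "spin": 0},
  {"x": 0, "y": 0, "z": 3, "spin": 0},
  {"x": 0, "y": 0, "z": 0, "spin": 0},
  {"x": 0, "y": 0, "z": 0, "spin": 0},
  {"x": 0, "y": 0, "z": 0, "spin": 0},
])

```text
time: 15.7
ee_pos: [574.8, -263.8, 30.8]
ee_rot: [3.141, 0.0, 1.565]
force: [-0.0, 0.1, 0.1]
grip_width: 0.546
grasp_force: 0.0
```

apply_moves([
  {"x": 0, "y": 0, "z": 0, "spin": 0},
  {"x": 0, "y": 0, "z": 0, "spin": 0},
  {"x": 0, "y": 0, "z": 0, "spin": 0},
  {"x": 0, "y": 0, "z": 0, "spin": 0},
  {"x": 0, "y": 0, "z": 0, "spin": 0},
  {"x": 0, "y": 0, "z": 0, "spin": 0},
  {"x": 0, "y": 0, "z": 0, "spin": 0},
  {"x": 0, "y": 0, "z": 0, "spin": 0},
  {"x": 0, "y": 0, "z": 0, "spin": 0},
  {"x": 0, "y": 0, "z": 0, "spin": 0},
], hand=0, squeeze=35)

```text
time: 16.53
ee_pos: [574.7, -263.8, 30.5]
ee_rot: [3.141, 0.0, 1.565]
force: [0.3, 0.3, 6.3]
grip_width: 0.24
grasp_force: 34.2
```

apply_moves([
  {"x": 0, "y": 0, "z": -10, "spin": 0},
  {"x": 0, "y": 0, "z": -20, "spin": 0},
  {"x": 0, "y": 0, "z": -25, "spin": 0},
  {"x": 5, "y": -1, "z": -25, "spin": 0},
  {"x": 15, "y": -2, "z": -10, "spin": 0},
  {"x": 25, "y": -3, "z": 0, "spin": 0},
  {"x": 30, "y": -3, "z": 0, "spin": 0},
  {"x": 30, "y": -3, "z": 0, "spin": 0},
  {"x": 30, "y": -3, "z": 0, "spin": 0},
  {"x": 30, "y": -3, "z": 0, "spin": 0},
])

```text
time: 17.37
ee_pos: [557.1, -97.3, 120.8]
ee_rot: [3.141, -0.0, 1.565]
force: [1.4, 0.3, 0.7]
grip_width: 0.237
grasp_force: 34.2
```

apply_moves([
  {"x": 30, "y": -3, "z": 0, "spin": 0},
  {"x": 30, "y": -3, "z": 0, "spin": 0},
  {"x": 30, "y": -3, "z": 0, "spin": 0},
  {"x": 30, "y": -3, "z": 0, "spin": 0},
  {"x": 30, "y": -3, "z": 0, "spin": 0},
  {"x": 30, "y": -3, "z": 0, "spin": 0},
  {"x": 25, "y": -3, "z": 0, "spin": 0},
  {"x": 15, "y": -2, "z": 0, "spin": 0},
  {"x": 0, "y": 0, "z": 0, "spin": 0},
  {"x": 0, "y": 0, "z": 0, "spin": 0},
])

```text
time: 18.2
ee_pos: [535.7, 121.9, 120.7]
ee_rot: [3.141, -0.0, 1.566]
force: [-1.0, -0.9, 0.3]
grip_width: 0.24
grasp_force: 34.2
```

```bash
python3 - <<'E'
from lib import *
from rig import robot
st=robot.state();go(st,[530.5,161.7,37],np.pi/2,1);print(st["grip_width"],st["grasp_force"])
E
```

```text
pos [535.7 121.9 120.7] yaw 1.566 total tool [39.7 -5.4 83.7] spin -0.005
[39.7, -5.4, 83.7] -0.005
0.24043809397591465 34.219970405101776
```

apply_moves([
  {"x": 15, "y": -2.4, "z": 0, "spin": 0},
  {"x": 15, "y": -2, "z": 0, "spin": 0},
  {"x": 10, "y": -1, "z": 10, "spin": 0},
  {"x": 0, "y": 0, "z": 15, "spin": 0},
  {"x": 0, "y": 0, "z": 12, "spin": 0},
  {"x": 0, "y": 0, "z": 8, "spin": 0},
  {"x": 0, "y": 0, "z": 5, "spin": 0},
  {"x": 0, "y": 0, "z": 0, "spin": 0},
  {"x": 0, "y": 0, "z": 0, "spin": 0},
  {"x": 0, "y": 0, "z": 0, "spin": 0},
])

```text
time: 19.03
ee_pos: [530.9, 161.5, 70.7]
ee_rot: [3.141, -0.0, 1.565]
force: [0.0, -0.1, -0.1]
grip_width: 0.241
grasp_force: 34.2
```

```bash
python3 - <<'E'
from lib import *
from rig import robot
np.set_printoptions(precision=1,suppress=True)
st=robot.state();go(st,[530.5,161.7,38],np.pi/2,1)
c=robot.camera("top");H=cv2.cvtColor(c["image"],cv2.COLOR_RGB2HSV)
w=robot.camera("wrist");Hw=cv2.cvtColor(w["image"],cv2.COLOR_RGB2HSV)
p=proj(w,np.array([530.5,161.7,7.]));q=proj(w,np.array([st["ee_pos"][0],st["ee_pos"][1],st["ee_pos"][2]+7.5]));print("pad",p,"cap pred",q)
u,v=q.astype(int);m,ce,s=blob((Hw[...,1]<50)&(Hw[...,2]>150),(u-45,v-45,u+45,v+45));print(ce,s)
u,v=p.astype(int);m,ce,s=blob((Hw[...,1]>90)&(Hw[...,2]>60),(u-30,v-40,u+30,v+40));print("brown",ce,s)
E
```

```text
pos [530.9 161.5  70.7] yaw 1.565 total tool [ 0.2 -0.5 32.7] spin -0.006
[0.2, -0.4, 32.7] -0.006
pad [321.3 222.7] cap pred [322.5 273.8]
[316.7 277. ] [301 257  36  38 933]
brown [320.4 220. ] [303 209  37  25 702]
```

apply_moves([
  {"x": 0, "y": 0, "z": 6, "spin": 0},
  {"x": 0, "y": 0, "z": 6, "spin": 0},
  {"x": 0, "y": 0, "z": 6, "spin": 0},
  {"x": 0, "y": 0, "z": 5, "spin": 0},
  {"x": 0, "y": 0, "z": 4, "spin": 0},
  {"x": 0, "y": 0, "z": 3, "spin": 0},
  {"x": 0, "y": 0, "z": 2, "spin": 0},
  {"x": 0, "y": 0, "z": 0, "spin": 0},
  {"x": 0, "y": 0, "z": 0, "spin": 0},
  {"x": 0, "y": 0, "z": 0, "spin": 0},
])

```text
time: 19.97
ee_pos: [530.7, 161.6, 38.4]
ee_rot: [3.141, -0.0, 1.565]
force: [0.8, -1.0, 0.4]
grip_width: 0.234
grasp_force: 34.3
```

Down without contact, just above the pad. I'll lower the last millimetre, open part way and rise.

apply_moves([
  {"x": 0, "y": 0, "z": 0.8, "spin": 0},
  {"x": 0, "y": 0, "z": 0, "spin": 0},
  {"x": 0, "y": 0, "z": 0, "spin": 0},
  {"x": 0, "y": 0, "z": 0, "spin": 0},
  {"x": 0, "y": 0, "z": 0, "spin": 0},
  {"x": 0, "y": 0, "z": 0, "spin": 0},
  {"x": 0, "y": 0, "z": 0, "spin": 0},
  {"x": 0, "y": 0, "z": 0, "spin": 0},
  {"x": 0, "y": 0, "z": 0, "spin": 0},
  {"x": 0, "y": 0, "z": 0, "spin": 0},
])

```text
time: 20.8
ee_pos: [530.8, 161.6, 37.5]
ee_rot: [3.141, -0.0, 1.565]
force: [1.1, 0.6, 3.8]
grip_width: 0.24
grasp_force: 34.6
```

apply_moves([
  {"x": 0, "y": 0, "z": 0, "spin": 0},
  {"x": 0, "y": 0, "z": 0, "spin": 0},
  {"x": 0, "y": 0, "z": 0, "spin": 0},
  {"x": 0, "y": 0, "z": 0, "spin": 0},
  {"x": 0, "y": 0, "z": 0, "spin": 0},
  {"x": 0, "y": 0, "z": 0, "spin": 0},
  {"x": 0, "y": 0, "z": 0, "spin": 0},
  {"x": 0, "y": 0, "z": 0, "spin": 0},
  {"x": 0, "y": 0, "z": 0, "spin": 0},
  {"x": 0, "y": 0, "z": 0, "spin": 0},
], hand=0.4)

```text
time: 21.63
ee_pos: [530.7, 161.6, 37.4]
ee_rot: [-3.142, -0.0, 1.565]
force: [0.3, 0.2, -0.0]
grip_width: 0.404
grasp_force: 0.0
```

apply_moves([
  {"x": 0, "y": 0, "z": -4, "spin": 0},
  {"x": 0, "y": 0, "z": -8, "spin": 0},
  {"x": 0, "y": 0, "z": -12, "spin": 0},
  {"x": 0, "y": 0, "z": -20, "spin": 0},
  {"x": 0, "y": 0, "z": -25, "spin": 0},
  {"x": 0, "y": 0, "z": -25, "spin": 0},
  {"x": -10, "y": 0, "z": -15, "spin": 0},
  {"x": -25, "y": 0, "z": 0, "spin": 0},
  {"x": -25, "y": 0, "z": 0, "spin": 0},
  {"x": -20, "y": 0, "z": 0, "spin": 0},
])

```text
time: 22.47
ee_pos: [530.2, 79.8, 147.9]
ee_rot: [3.14, 0.0, 1.564]
force: [0.4, -0.3, -0.3]
grip_width: 0.402
grasp_force: 0.0
```

```bash
python3 - <<'E'
from lib import *
from rig import robot
np.set_printoptions(precision=1,suppress=True)
st=robot.state();print(st["ee_pos"])
w=robot.camera("wrist");H=cv2.cvtColor(w["image"],cv2.COLOR_RGB2HSV)
for n,P in(("new",(530.5,161.7,45.)),("stored",(462.5,161.7,45.))):
    p=proj(w,np.array(P));u,v=p.astype(int)
    m,ce,s=blob((H[...,1]<22)&(H[...,2]>215),(max(u-35,0),max(v-35,0),u+35,v+35));print(n,p,ce,s,onz(w,ce,44))
    crop=w["image"][max(v-35,0):v+35,max(u-35,0):u+35];g=cv2.medianBlur(cv2.cvtColor(crop,6+1),3)
    ci=cv2.HoughCircles(g,cv2.HOUGH_GRADIENT,1,20,param1=80,param2=12,minRadius=10,maxRadius=26)
    if ci is not None:
        for x,y,r in ci[0][:3]:print("circle",x,y,r,onz(w,(x+max(u-35,0),y+max(v-35,0)),45))
s=robot.camera("scene");p=proj(s,np.array([577,240,155.]));print(p)
cv2.imwrite("pics/fin.png",w["image"][:,:,::-1])
H=cv2.cvtColor(s["image"],cv2.COLOR_RGB2HSV);print("lid rows with grey above box:",[(r,int((H[r,425:470,1]<70).sum())) for r in range(140,200,6)])
E
```

```text
[530.2  79.8 147.9]Traceback (most recent call last):
  File "<stdin>", line 8, in <module>
  File "lib.py", line 16, in blob
    n,l,s,ce=cv2.connectedComponentsWithStats(m.astype(np.uint8));k=1+np.argmax(s[1:,4]);return l==k,ce[k],s[k]
                                                                      ~~~~~~~~~^^^^^^^^^
    return _wrapfunc(a, 'argmax', axis=axis, out=out, **kwds)
    return bound(*args, **kwds)
ValueError: attempt to get argmax of an empty sequence
```

```bash
python3 - <<'E'
from lib import *
from rig import robot
np.set_printoptions(precision=1,suppress=True)
w=robot.camera("wrist");s=robot.camera("scene");t=robot.camera("top")
g=cv2.cvtColor(w["image"],cv2.COLOR_RGB2GRAY)
for n,x in(("new",530.5),("stored",462.5)):
    u,v=proj(w,np.array([x,161.7,45.])).astype(int);a,b=max(u-45,0),max(v-45,0)
    ci=cv2.HoughCircles(cv2.medianBlur(np.ascontiguousarray(g[b:v+45,a:u+45]),3),cv2.HOUGH_GRADIENT,1,15,param1=60,param2=10,minRadius=9,maxRadius=28)
    print(n,u,v,[(c.round(1),onz(w,(c[0]+a,c[1]+b),45)[:2]) for c in (ci[0][:3] if ci is not None else [])])
# brown pad still visible / vial gone from its place
H=cv2.cvtColor(s["image"],cv2.COLOR_RGB2HSV);print("old vial place whitish px",int(((H[...,1]<40)&(H[...,2]>170))[248:272,228:250].sum()))
# lid: grey right of hinge-upright column and its top edge
m,ce,st=blob((H[...,1]<60),(395,135,475,200));print("lid blob",st,ce,"upright corners",proj(s,np.array([577,217,160.])),"at1.8",proj(s,np.array([577,242,157.])),proj(s,np.array([417,242,157.])))
E
```

```text
new 320 101 [(array([45.5, 44.5, 15.6], dtype=float32), array([530.2, 162.1])), (array([44.5, 59.5, 19.6], dtype=float32), array([529.3, 151. ])), (array([66.5, 24.5, 19.1], dtype=float32), array([546.3, 176.3]))]
stored 233 102 [(array([46.5, 58.5, 27.4], dtype=float32), array([462.3, 151.7])), (array([50.5, 38.5, 21.8], dtype=float32), array([466.9, 166.4])), (array([72.5, 31.5, 13.8], dtype=float32), array([484.3, 171.3]))]
old vial place whitish px 0
lid blob [ 395  147   58   53 1905] [424.3 178.7] upright corners [441.7 171. ] at1.8 [451.2 170.7] [417.9 146. ]
```

The vial's cap is centred at (530.2,162.1), within 1 mm of the pad. The lid's outline matches an angle of about 1.8 rad. Handing in.

```bash
python3 -c "
from rig import robot
print(robot.job_done())"
```

```text
the job is handed in; nothing more can be done
None
```

I handed the job in at about 23 s: the lid stands open at about 1.8 rad, the spatula lies flat on the desk clear of the box, and the vial's cap is within 1 mm of the pad's centre; the hand-in call returned no verdict.

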